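# Read a batch of housings at the code reader

### The arm

A 6-joint arm with a two-finger parallel gripper is mounted at the origin on the work surface. World frame = base frame: x ahead of the robot, y to its left, z up, the work surface at z = 0. Lengths are in mm, angles in rad, forces in N, time in s.
With the tool pointing down it reaches from about 350 to 975 mm from the base axis. Payload 7.1 kg.
Tool frame: the origin (TCP) lies on the front face of the gripper's body, between the roots of the fingers; the fingertips stand 80 mm ahead of it and the grasp point (between the pads) lies 61 mm ahead of it (env.tips_ahead is the distance from the TCP to the fingertips, in mm); z points along the fingers, y is the line along which they close (so a half turn about z gives the same grasp; the last joint's range is limited). The gripper opens to 88 mm and grips with 3 to 60 N. Pads are 20 mm wide; open, the fingers measure 115 mm over their backs; the gripper's body (75 mm by 178 mm) begins 61 mm behind the grasp point.
Start: joints at [1.135, 0.423, 1.63, -0, 1.089, -0.019], TCP at [252.991, 571.49, 302.675] pointing down, gripper open.
Joint ranges: [-3, 3], [-0.9, 2.11], [0.09, 2.58], [-1.31, 4.45], [0.11, 2.69], [-2.54, 2.54]. Speed limits (rad/s): [2.39, 2.39, 3.01, 3.14, 3.14, 3.14].

### API

Orientations are given as a unit quaternion [x, y, z, w].
In Python, from station import env, set_gripper, viewer, workorder gives the robot as it stands. Calls block until the motion is done:
- env.reach(position, orientation): joint-space move of the TCP to a pose.
- env.move_l(position, rot=None, rate=150, f_stop=None): straight line of the TCP; rot=None keeps the orientation; rate is the mean speed in mm/s. With f_stop (N) it stops when the force on the tool has changed by that much, and returns True; else False.
- env.move_joints(angles): joint-space move.
- set_gripper(opening): finger opening in mm; the grip force is fixed at half the most; returns when the fingers have stopped.
- env.hold(seconds).
- env.ik(position, orientation): joint angles nearest the present ones, or None.
- env.read_state(): the state.
- viewer.camera(name): name is "scene" or "top" or "wrist"; returns the picture (384x512x3 uint8, blue, green, red); there is no depth.
- viewer.camera_params(name): a dict with "fx", "fy", "cx", "cy" (pixels), "pose" (4x4, takes a point from camera to world coordinates); the wrist camera has in their place "tool_from_camera" (4x4, takes a point from camera to tool coordinates, whose origin is the TCP and whose axes are the flange's). Camera axes: x right, y up, looking along -z (the intrinsics and any distortion apply to the point x, -y, -z); pixel columns grow to the right and rows downward; lengths in mm; the calibration is good to about 2 mm. A picture is of the moment at which its call begins: read the wrist's pose just before it. camera_params takes no time and is no camera call.
A pose or a line that the arm cannot do raises env.IKError and nothing moves.
- workorder.sign_off(): hands the job in; it is judged then, once.
The state is a dict: "time_s": time; "qpos": joint angles; "dq": joint speeds; "tau": joint torques, N m; "tool_pos": TCP position; "orientation": TCP orientation; "force": force on the tool from outside, world axes, zero at the start; "wrist_torque": the same for the moment, N m; "width": finger opening in mm; "grip_force": force on a finger pad.
Only numpy, scipy, OpenCV 4.12 (cv2) and the standard library are available. Lean on these libraries where they do the work, as an engineer would, in place of code of your own. Each camera call takes 0.05 s, during which the arm holds its last target. There are 200 camera calls.

### The job

Read the waiting batch at the code reader: turn its light dial to the green mark, stand every housing from the blue mat upright in a white ring of its own with the code label squarely facing the reader's window, and once the dial and all housings are so, press the red button fully down. Then stand all the housings upright in the grey tray and turn the dial back to zero. Leave the screwdriver, tape roll and bottle alone.

Things in the scene. Friction and masses are not known exactly. Their poses are not given: they have to be found in the camera images.
- reader: fixed code-reading station. Origin: underside of its dark grey plate (160 x 350 x 4 mm), under the middle of the row of rings; x towards the reader cabinet, y along the rings, z up. Four white rings lie at y = +126, +42, -42, -126 mm. Blue cabinet 105 (x) x 320 (y) x 120 mm high; its front face, with the black window, is at x = +115 mm and looks to -x, at the rings
- place1 (a point): centre of the first white ring (inner diameter 75 mm, only painted) on the plate's top, 4 mm over the bench; a housing (60 mm) stands inside it. Axes as the reader's
- place2 (a point): centre of the second ring, likewise
- place3 (a point): centre of the third ring, likewise
- place4 (a point): centre of the fourth ring, likewise
- dial (a joint): the reader's light dial, on top of the cabinet at reader x = 167.5, y = +85 mm: value in rad, 0 = zero (the long red tick, an end stop), growing clockwise seen from above, up to 4.71. Turns with light friction (0.03 N m) and stays where it is left
- dial_grip (a point): grip point of the dial, on its vertical axis, 153 mm over the bench. Grip: an upright black bar 50 mm long (along this point's x axis, the way the white pointer points), 14 mm thick, its top 160 mm over the bench, on a 54 mm disc whose top is at 130 mm. At dial value v the x axis points 3/4 pi - v from the reader's x axis (counter-clockwise from above)
- dial_pointer (a point): the point on the white scale that the white pointer points at, 36 mm from the dial's axis
- mark (a joint): where on the scale the green marker sits, in the dial's own values (rad): the dial is on the mark when its value equals this. The marker cannot be moved
- mark_tip (a point): inner tip of the green marker on the scale, 36 mm from the dial's axis, in line with the pointer when the dial is on the mark
- read (a joint): the red read button, at reader x = 167.5, y = -90 mm: travel in m, 0 = up, 0.006 = fully down (5 N); it springs back
- read_top (a point): centre of the top of the red button, 36 mm diameter, 138 mm over the bench, in a yellow housing of 52 mm diameter
- tray: grey open tray for read housings, 210 x 210 mm outside, 30 mm high, walls and floor 4 mm, fixed, on the left or the right of the reader (the mat with the waiting housings is on the other side). Origin: centre of its underside; x and y along its sides
- housing1: one of up to four like housings (may be absent), waiting on a blue mat 3 mm thick: a cylinder 60 mm in diameter, 80 mm high, about 0.4 kg, steel foot (bottom-heavy, centre of mass 27 mm up), aluminium shell, black top. Origin: centre of its underside; z up its axis; x towards the middle of its white code label. A yellow line on the top face and down the rim also marks the label's side
- housing1_code (a point): the middle of its code label, 30 mm from the axis, 44 mm up
- housing2: another such housing, same axes (may be absent)
- housing2_code (a point): the middle of its code label
- housing3: another such housing, same axes (may be absent)
- housing3_code (a point): the middle of its code label
- housing4: another such housing, same axes (may be absent)
- housing4_code (a point): the middle of its code label
- driver: orange screwdriver 200 mm long, lying on the bench beyond the mat or tray; not part of the job
- taperoll: yellow roll of tape, 96 mm across, 25 mm high, lying on the bench; not part of the job
- cleaner: white cleaner bottle with red cap, 62 mm in diameter, 150 mm high, standing behind the reader; not part of the job
There are look-alikes about, which are no part of the job. What is shaped like the housing3 but brown or pink is not meant.

How it is judged (in metres and radians):
On the way, in this order (a step that is already met when the one before it is completed fails the run):
1. the dial is on the green mark and every housing stands upright in a ring with its label facing the window ((horizontal distance between housing1 and place1 below 0.015 m or horizontal distance between housing1 and place2 below 0.015 m or horizontal distance between housing1 and place3 below 0.015 m or horizontal distance between housing1 and place4 below 0.015 m) and z of each of housing1, housing2, housing3, housing4 in the frame of reader below 0.012 m and angle between each of housing1, housing2, housing3, housing4's own z axis and vertical below 0.1 rad and angle between the x axis of each of housing1, housing2, housing3, housing4 and the x axis of reader, either way round below 0.26 rad and x of each of housing1_code, housing2_code, housing3_code, housing4_code in the frame of reader above 0 m and linear speed of each of housing1, housing2, housing3, housing4 below 0.03 m/s and (horizontal distance between housing2 and place1 below 0.015 m or horizontal distance between housing2 and place2 below 0.015 m or horizontal distance between housing2 and place3 below 0.015 m or horizontal distance between housing2 and place4 below 0.015 m) and (horizontal distance between housing3 and place1 below 0.015 m or horizontal distance between housing3 and place2 below 0.015 m or horizontal distance between housing3 and place3 below 0.015 m or horizontal distance between housing3 and place4 below 0.015 m) and (horizontal distance between housing4 and place1 below 0.015 m or horizontal distance between housing4 and place2 below 0.015 m or horizontal distance between housing4 and place3 below 0.015 m or horizontal distance between housing4 and place4 below 0.015 m) and horizontal distance between dial_pointer and mark_tip below 0.0056 m), for 0.3 s.
2. the red button is pressed down while the dial is on the mark and every housing still stands so (all of step 1 and value of joint read above 0.004 m), for 0.05 s.
At the end, for the whole second after the job is handed in: Dial and labels were right (dial within 9 degrees of the mark, housings within 15 mm of a ring's centre, labels within 15 degrees of square) as the button went down 4 mm; now all housings stand upright (0.1 rad), at rest, on the tray's floor and the dial is at zero (under 0.16 rad) (x of housing1 in the frame of tray between -0.09 and 0.09 m and y of housing1 in the frame of tray between -0.09 and 0.09 m and z of each of housing1, housing2, housing3, housing4 in the frame of tray below 0.012 m and angle between each of housing1, housing2, housing3, housing4's own z axis and vertical below 0.1 rad and linear speed of each of housing1, housing2, housing3, housing4 below 0.02 m/s and x of housing2 in the frame of tray between -0.09 and 0.09 m and y of housing2 in the frame of tray between -0.09 and 0.09 m and x of housing3 in the frame of tray between -0.09 and 0.09 m and y of housing3 in the frame of tray between -0.09 and 0.09 m and x of housing4 in the frame of tray between -0.09 and 0.09 m and y of housing4 in the frame of tray between -0.09 and 0.09 m and value of joint dial below 0.16 rad); the robot touches nothing.
It fails at once if the screwdriver, the tape roll or the bottle is shifted by more than 30 mm (distance of any of driver, taperoll, cleaner from where it was at the start of the episode above 0.03 m).
Of housing1, housing2, housing3, housing4 only 3 to 4 are there at a start; the rules pass over those that are not, and their reading is None.
At some moment in a run one of housing1, housing2, housing3, housing4 may be knocked a few centimetres aside while the robot is not near it.
It also fails if it takes over 210 s, if anything falls off the work surface, if the arm or the gripper's body presses on something with over 40 N, if the wrist force passes 120 N, or if a joint passes its speed limit or range.

## Working session

There is one attempt and no reset: what is moved stays moved. The work goes in short steps, each a Python script; the robot and the scene stay as the last script left them, time stands still between calls to the robot, and variables do not carry over. Pictures are saved under pics/ and viewed, at most 14 in all, crops included, and the job is handed in when it is done.

```bash
ls; mkdir -p pics; python3 - <<'E'
from station import env, set_gripper, viewer, workorder
import cv2,numpy as np
for n in("scene","top"):
    im=viewer.camera(n); cv2.imwrite(f"pics/{n}0.png",cv2.resize(im,(800,600),interpolation=cv2.INTER_CUBIC)); cv2.imwrite(f"pics/{n}0_raw.png",im)
    print(n,{k:np.round(v,3).tolist() for k,v in viewer.camera_params(n).items()})
print(viewer.camera_params("wrist")); print(env.read_state())
E
```

```text
pics
scene {'fx': 440.107, 'fy': 440.107, 'cx': 252.996, 'cy': 196.933, 'pose': [[-0.9, -0.286, 0.328, 1021.395], [0.435, -0.607, 0.665, 980.748], [0.009, 0.741, 0.671, 1083.259], [0.0, 0.0, 0.0, 1.0]]}
top {'fx': 385.356, 'fy': 385.356, 'cx': 248.511, 'cy': 192.92, 'pose': [[-0.002, 0.999, -0.041, 483.357], [-1.0, -0.002, -0.004, 5.869], [-0.005, 0.041, 0.999, 1294.21], [0.0, 0.0, 0.0, 1.0]]}
{'fx': 267.83588850925554, 'fy': 267.83588850925554, 'cx': 259.11075994983514, 'cy': 188.42581064790792, 'tool_from_camera': array([[ 5.07541143e-04,  9.59928038e-01,  2.80246150e-01,
         7.84112294e+01],
       [ 9.99999794e-01, -3.77239497e-04, -5.18894796e-04,
         1.69910171e-01],
       [-3.92381747e-04,  2.80246355e-01, -9.59928032e-01,
        -8.32061124e+01],
       [ 0.00000000e+00,  0.00000000e+00,  0.00000000e+00,
         1.00000000e+00]])}
{'time_s': 0.1, 'qpos': array([ 1.13500570e+00,  4.23754758e-01,  1.63059927e+00, -3.93638227e-05,
        1.08862270e+00, -1.89796287e-02]), 'dq': array([ 0.00032436, -0.00097302, -0.00301456,  0.00035962, -0.00047683,
       -0.00089364]), 'tau': array([-4.61057007e-04, -5.45608449e+01, -2.74320906e+01,  6.45521586e-02,
        1.88939221e-02, -2.21866003e-06]), 'tool_pos': array([252.83510287, 571.14591406, 301.99101643]), 'orientation': array([ 2.06891172e-01,  9.78363718e-01, -6.78156793e-04, -1.39024342e-04]), 'force': array([-0.68616753,  0.2093445 ,  0.0386487 ]), 'wrist_torque': array([ 0.03011273,  0.00739566, -0.05396505]), 'grip_force': 0.0, 'width': 87.64165367936452}
```

View pics/top0.png

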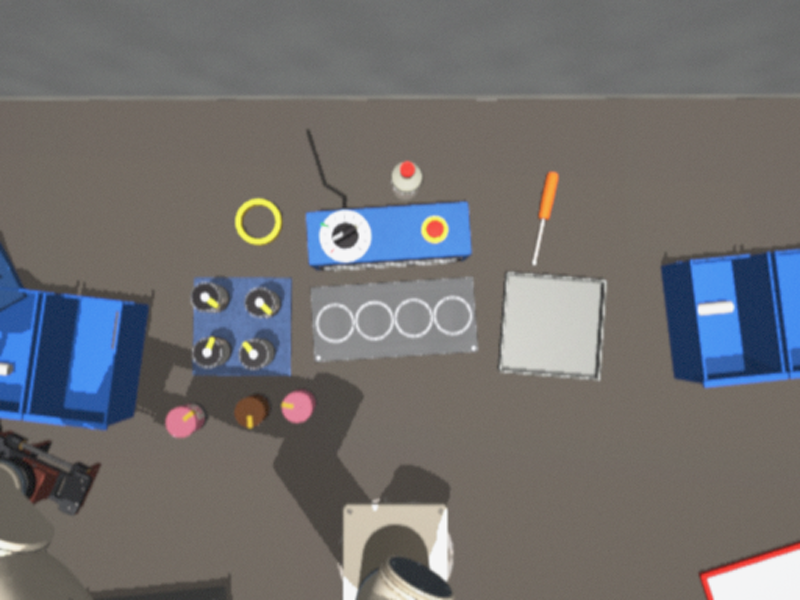

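View pics/scene0.png

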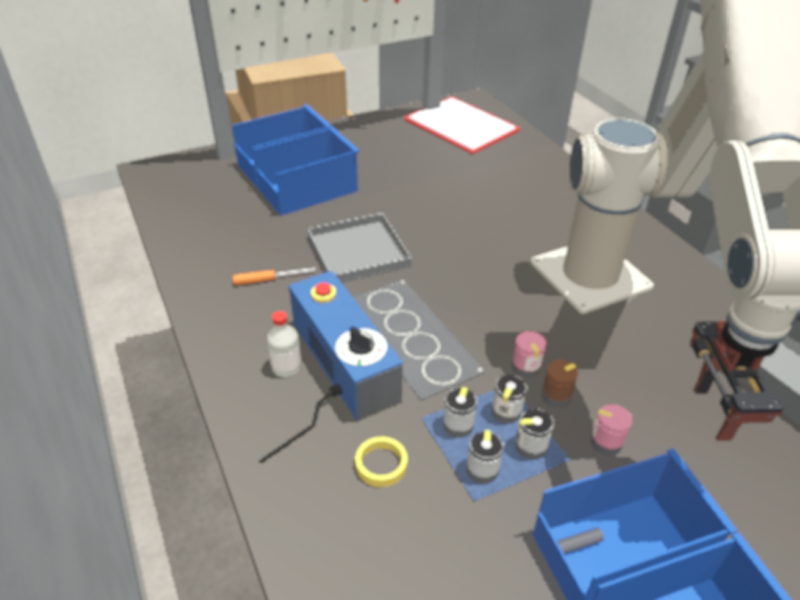

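Candidates in the top picture (800x600 px):
- **Housings (wanted):** black tops on the blue mat at (207,297), (262,302), (212,350) and (255,352).
- **Look-alikes (not wanted):** pink at (183,420) and (297,407), brown at (251,410), all off the mat.

The tray is at (553,325), the dial at (345,236) and the button at (434,229). The scene view agrees. I'll check this in one close crop.

```bash
cat > h.py <<'E'
from station import env, set_gripper, viewer, workorder
import cv2, numpy as np
from scipy.spatial.transform import Rotation as R
def shot(name):
    if name=="wrist":
        s=env.read_state(); im=viewer.camera(name); p=viewer.camera_params(name)
        T=np.eye(4); T[:3,:3]=R.from_quat(s["orientation"]).as_matrix(); T[:3,3]=s["tool_pos"]
        p["pose"]=T@np.array(p["tool_from_camera"])
    else: p=viewer.camera_params(name); im=viewer.camera(name)
    return im,p
def cast(p,uv,z):
    uv=np.atleast_2d(np.asarray(uv,float)); P=np.array(p["pose"])
    d=np.c_[(uv[:,0]-p["cx"])/p["fx"],-(uv[:,1]-p["cy"])/p["fy"],-np.ones(len(uv))]@P[:3,:3].T
    return (P[:3,3]+d*((z-P[2,3])/d[:,2:]))[:,:2]
def proj(p,X):
    P=np.array(p["pose"]); c=(np.atleast_2d(X)-P[:3,3])@P[:3,:3]
    return np.c_[p["cx"]+p["fx"]*c[:,0]/-c[:,2],p["cy"]-p["fy"]*c[:,1]/-c[:,2]]
def down(a):  # tool down, tool y axis at world angle a
    y=np.array([np.cos(a),np.sin(a),0]); z=np.array([0,0,-1.]); return R.from_matrix(np.c_[np.cross(y,z),y,z]).as_quat()
E
python3 - <<'E'
from h import *
im=cv2.imread("pics/top0_raw.png")
cv2.imwrite("pics/crop1.png",cv2.resize(im[125:282,100:310],None,fx=3.8,fy=3.8,interpolation=cv2.INTER_CUBIC))
p=viewer.camera_params("top"); k=.64
f=lambda l,z:print(np.round(cast(p,np.array(l)*k,z)).tolist())
f([(311,287),(474,277),(478,352),(315,362)],4); f([(345,236)],130); f([(434,229)],138)
f([(207,297),(262,302),(212,350),(255,352)],83); f([(553,325)],30); f([(258,221)],20); f([(407,170)],150);f([(183,420),(297,407),(251,410)],80)
E
```

```text
[[568.0, 178.0], [589.0, -173.0], [428.0, -180.0], [407.0, 168.0]]
[[659.0, 95.0]]
[[671.0, -78.0]]
[[543.0, 377.0], [533.0, 266.0], [436.0, 366.0], [432.0, 279.0]]
[[485.0, -334.0]]
[[708.0, 289.0]]
[[783.0, -25.0]]
[[296.0, 423.0], [322.0, 195.0], [316.0, 287.0]]
```

View pics/crop1.png

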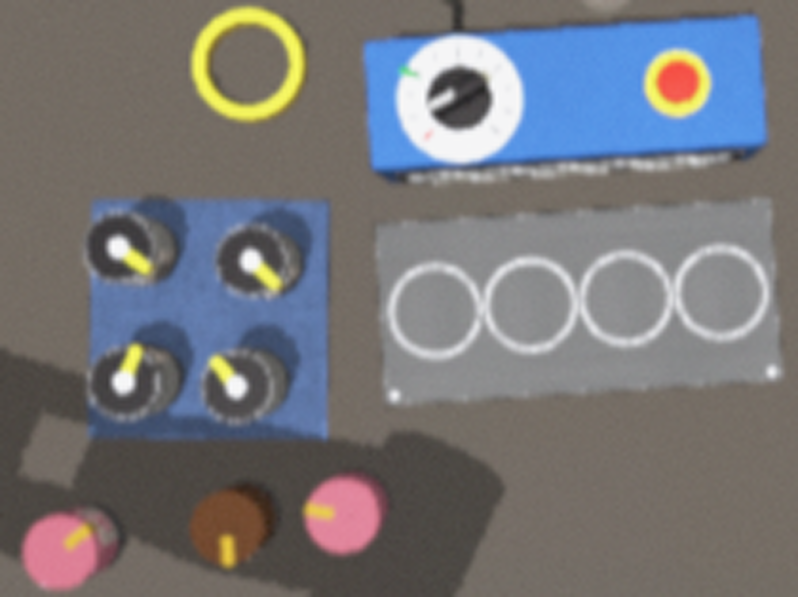

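The crop shows the four black-topped housings on the mat at crop px (118,246), (250,260), (123,382) and (236,386). The dial pointer is at about (435,102), the red zero tick at (428,135) and the green mark at (407,71). The pink and brown look-alikes stay excluded. Next I'll take wrist views.

```bash
python3 - <<'E'
from h import *
import pickle
out=[]
for n,(x,y,z,a) in dict(mat=(485,320,330,.55),reader=(560,0,400,.055),tray=(485,-334,330,-.6)).items():
    env.reach([x,y,z],down(a)); env.hold(.3)
    im,p=shot("wrist"); cv2.imwrite(f"pics/w_{n}_raw.png",im); pickle.dump(p,open(f"pics/w_{n}.pkl","wb")); out.append(im)
    print(n,env.read_state()["time_s"],env.read_state()["tool_pos"],env.read_state()["qpos"].round(2))
cv2.imwrite("pics/w2.png",np.hstack([cv2.resize(o,(400,300),interpolation=cv2.INTER_AREA) for o in (out[0],out[2])]))
cv2.imwrite("pics/w1.png",cv2.resize(out[1],(800,600),interpolation=cv2.INTER_CUBIC))
E
```

```text
mat 1.7417 [484.66418885 320.5556952  329.91133908] [0.56 0.33 1.71 0.   1.11 0.01]
reader 3.3583 [560.00600646   0.63475462 399.84349841] [-0.02  0.23  1.68  0.    1.24 -0.08]
tray 5.025 [ 485.37730305 -333.4797492   330.14703618] [-0.62  0.34  1.69  0.    1.11 -0.02]
```

View pics/w1.png

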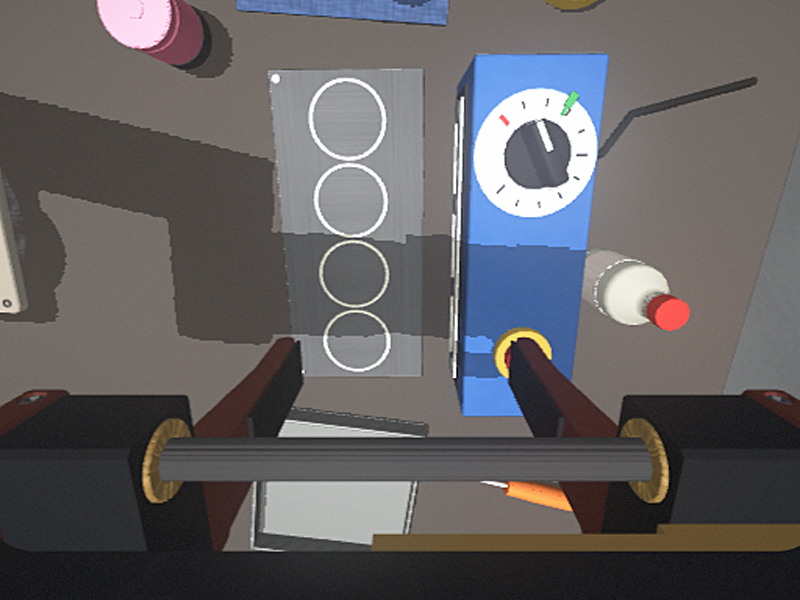

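View pics/w2.png

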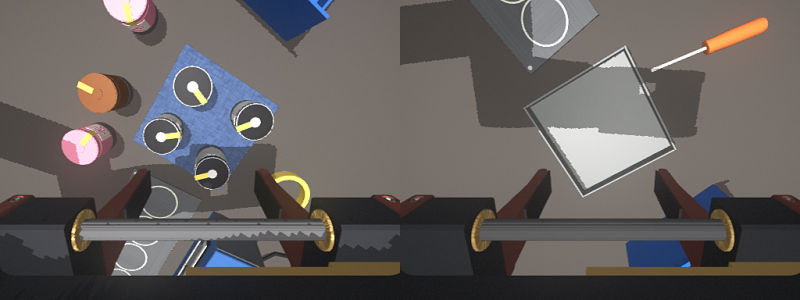

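The reader view shows the rings at px (348,118), (351,200), (354,273) and (357,341), the dial at (537,153), the green mark at (571,103) and the red tick at (504,120). The left half of the second picture shows the four housings at (192,87), (254,122), (162,134) and (211,174); the right half shows the tray at (600,120). Next I'll measure all of these in code.

```bash
cat >> h.py <<'E'
def blobs(m,amin=1):
    n,l,s,c=cv2.connectedComponentsWithStats(m.astype(np.uint8)); return [(c[i],s[i,4],l==i) for i in range(1,n) if s[i,4]>=amin]
def housings(im,p,z=83,amin=15):
    """hub (white) next to a yellow line on a black top: list of [x,y,label angle]"""
    hsv=cv2.cvtColor(im,cv2.COLOR_BGR2HSV); H,S,V=cv2.split(hsv)
    yel=(H>22)&(H<36)&(S>110)&(V>90); wh=(S<70)&(V>170); dark=(V<85)
    res=[]
    for c,a,m in blobs(yel,amin):
        k=cv2.dilate(m.astype(np.uint8),np.ones((5,5)))>0
        if a>600: continue
        near=[b for b in blobs(wh,6) if (b[2]&k).sum()>=2 and b[1]<600]
        if not near: continue
        hub=min(near,key=lambda b:np.hypot(*(b[0]-c)))
        ring=cv2.dilate(hub[2].astype(np.uint8),np.ones((9,9)))>0
        if (dark&ring).sum()<.3*ring.sum(): continue
        h=cast(p,hub[0],z)[0]; y=cast(p,c,z)[0]; d=y-h
        res.append([*h,np.arctan2(d[1],d[0]),np.hypot(*d),a,hub[1]])
    return np.array(res)
E
python3 - <<'E'
from h import *
import pickle
np.set_printoptions(suppress=True,precision=2)
L=lambda n:(cv2.imread(f"pics/w_{n}_raw.png"),pickle.load(open(f"pics/w_{n}.pkl","rb")))
im,p=L("mat"); print("wrist housings\n",housings(im,p))
t=cv2.imread("pics/top0_raw.png"); pt=viewer.camera_params("top"); print("top housings\n",housings(t,pt,amin=4))
def rings(im,p):
    H,S,V=cv2.split(cv2.cvtColor(im,cv2.COLOR_BGR2HSV)); g=cv2.GaussianBlur(V,(0,0),8)
    m=((S<60)&(V.astype(int)>g.astype(int)+15)).astype(np.uint8); cs,h=cv2.findContours(m,cv2.RETR_CCOMP,cv2.CHAIN_APPROX_NONE)
    for i,c in enumerate(cs):
        if h[0][i][3]>=0 and len(c)>30:
            X=cast(p,c[:,0].astype(float),4); (x,y),r=cv2.minEnclosingCircle(X.astype(np.float32)); e=cv2.fitEllipse(X.astype(np.float32))
            if 30<r<50: print("ring",np.array(e[0]),np.array(e[1]))
for a in [L("reader"),(t,pt)]: rings(*a); print()
im,p=L("tray")
def trayrect(im,p,box):
    H,S,V=cv2.split(cv2.cvtColor(im,cv2.COLOR_BGR2HSV)); 
    e=cv2.Canny(im,60,150); return
# button (red+yellow) in reader & top; driver etc
for n,(im,p) in dict(w=L("reader"),t=(t,pt)).items():
    H,S,V=cv2.split(cv2.cvtColor(im,cv2.COLOR_BGR2HSV))
    print(n,"red",[(cast(p,c,138)[0],a) for c,a,_ in blobs(((H<8)|(H>172))&(S>150)&(V>100),8)])
    print(n,"green",[(cast(p,c,124)[0],a) for c,a,_ in blobs((H>45)&(H<80)&(S>100)&(V>80),3)])
    sc=[(cast(p,c,124)[0],a) for c,a,_ in blobs((S<50)&(V>180),200)]; print(n,"white",sc)
# tray outer quad by hand-free: floor/grey region minAreaRect, top image lit
H,S,V=cv2.split(cv2.cvtColor(t,cv2.COLOR_BGR2HSV)); m=((V>120)&(S<45)).astype(np.uint8); m[:,:310]=0; m[:165]=0; m[250:]=0;m[:,400:]=0
c=max(cv2.findContours(m,0,2)[0],key=cv2.contourArea); r=cv2.minAreaRect(cast(pt,c[:,0].astype(float),30).astype(np.float32)); print("tray",r)
E
```

```text
wrist housings
 [[542.68 384.21  -2.21  11.75  18.   144.  ]
 [531.99 273.64  -2.32  19.47  97.   104.  ]]
top housings
 [[544.25 382.27  -2.23  20.77  29.    25.  ]
 [532.71 272.32  -2.32  19.71  26.    27.  ]
 [432.53 377.31  -0.38  21.58  27.    27.  ]
 [429.2  283.86   0.67  19.34  23.    26.  ]]
ring [ 357.09 -409.95] [15.21 89.11]
ring [ 505.79 -124.22] [69.04 77.22]
ring [500.26 -39.58] [74.84 76.25]
ring [494.76  44.54] [74.1  75.43]
ring [696.55 102.44] [69.67 79.56]
ring [489.26 128.76] [74.42 75.07]

ring [491.61 125.88] [70.98 71.24]
ring [497.    43.06] [71.28 73.3 ]
ring [502.25 -41.05] [71.21 72.38]
ring [ 507.6  -124.55] [70.54 72.15]
ring [680.55 104.12] [61.14 62.76]

w red [(array([627.64, 121.58]), np.int32(9)), (array([788.66, -24.76]), np.int32(463)), (array([655.2 , -76.22]), np.int32(23))]
w green [(array([680.49, 139.58]), np.int32(65))]
w white [(array([345.9 , 176.53]), np.int32(1073)), (array([505.17, 116.94]), np.int32(455)), (array([657.45, 100.55]), np.int32(3472)), (array([599.43,  76.27]), np.int32(241)), (array([509.62,  54.75]), np.int32(390)), (array([207.01, -31.82]), np.int32(352)), (array([514.42,  -8.45]), np.int32(201)), (array([762.32, -12.45]), np.int32(994)), (array([519.42, -76.55]), np.int32(241)), (array([ 489.89, -169.78]), np.int32(412)), (array([ 500.99, -264.79]), np.int32(3076))]
t red [(array([788.04, -25.58]), np.int32(62)), (array([672.12, -77.98]), np.int32(71)), (array([  33.94, -654.46]), np.int32(293))]
t green []
t white [(array([659.97,  95.85]), np.int32(624)), (array([ 486.82, -302.95]), np.int32(3412)), (array([497.84,   1.9 ]), np.int32(636)), (array([81.04,  2.58]), np.int32(1873)), (array([  -0.97, -696.1 ]), np.int32(1325)), (array([-20.96, -12.8 ]), np.int32(306))]
tray ((483.8880920410156, -334.26300048828125), (216.75616455078125, 218.041748046875), 85.15181732177734)
```

```bash
python3 - <<'E'
from h import *
import pickle
env.reach([660,60,330],down(.0645)); env.hold(.3)
im,p=shot("wrist"); cv2.imwrite("pics/w_dial_raw.png",im); pickle.dump(p,open("pics/w_dial.pkl","wb"))
u=proj(p,[[660,97,140]])[0].round().astype(int); print(u)
x0,y0=max(u[0]-80,0),max(u[1]-60,0); c=im[y0:y0+120,x0:x0+160]
print(x0,y0); cv2.imwrite("pics/dial1.png",cv2.resize(c,None,fx=5,fy=5,interpolation=cv2.INTER_CUBIC))
E
```

```text
[263 151]
183 91
```

View pics/dial1.png

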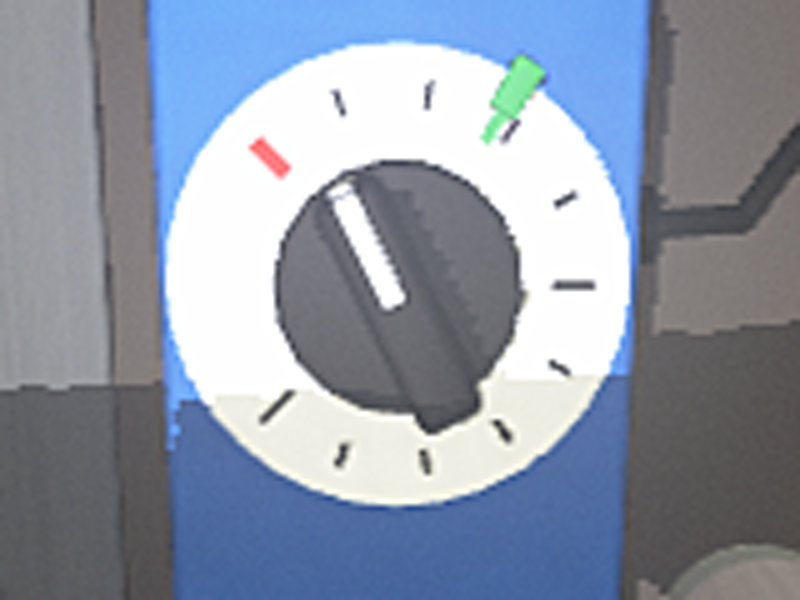

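The dial pointer runs from crop px (398,300) to (340,190). The green tip is at (487,140), the red zero tick at (270,157) and the scale centre at about (398,275). So the dial reads about 0.3 rad and the mark is at about 1.35. I'll compute it exactly and turn the dial.

```bash
cat >> h.py <<'E'
YAW=.0645; RD=np.array([498.5,1.5]); TRAY=np.array([484,-334.]); TYAW=-.085
def rd(x,y): return RD+np.array([x*np.cos(YAW)-y*np.sin(YAW),x*np.sin(YAW)+y*np.cos(YAW)])
DIAL=rd(167.5,85); BTN=rd(167.5,-90)
def turn(v0,v1):
    ang=lambda v:2.356-v+YAW-np.pi/2
    env.reach([*DIAL,290],down(ang(v0))); set_gripper(60); env.move_l([*DIAL,215],rate=80); set_gripper(0)
    print("grip",env.read_state()["width"],env.read_state()["force"])
    for v in np.linspace(v0,v1,max(2,int(abs(v1-v0)/.15)+2))[1:]: env.reach([*DIAL,215],down(ang(v)))
    env.hold(.3); print("force",env.read_state()["force"],env.read_state()["wrist_torque"]); set_gripper(60); env.move_l([*DIAL,290],rate=120)
def dialview(tag,im=None,p=None):
    if im is None:
        env.reach([660,60,330],down(YAW)); env.hold(.3); im,p=shot("wrist")
    H,S,V=cv2.split(cv2.cvtColor(im,cv2.COLOR_BGR2HSV)); u=proj(p,[[*DIAL,124]])[0]
    yy,xx=np.mgrid[:im.shape[0],:im.shape[1]]; box=np.hypot(xx-u[0],yy-u[1])<62
    wm=((S<60)&(V>150)&box).astype(np.uint8); c=max(cv2.findContours(wm,0,1)[0],key=cv2.contourArea)
    C=np.array(cv2.fitEllipse(cast(p,cv2.convexHull(c)[:,0].astype(float),123).astype(np.float32))[0])
    val=lambda w:2.356+YAW-np.arctan2(w[1],w[0])
    gm=(H>45)&(H<80)&(S>70)&box; G=cast(p,np.argwhere(gm)[:,::-1],123); r=np.hypot(*(G-C).T); g=G[r<np.sort(r)[8]].mean(0)-C
    rm=((H<8)|(H>172))&(S>80)&box; rr=cast(p,np.argwhere(rm)[:,::-1],123).mean(0)-C
    out=dict(center=C,mark=val(g),red=val(rr))
    b=[b for b in blobs((S<60)&(V>150)&box,15) if b[1]<400]
    for c_,a,m in b:
        Q=cast(p,np.argwhere(m)[:,::-1],160); e=np.linalg.svd(Q-Q.mean(0))[2][0]
        if (Q.mean(0)-DIAL)@e<0: e=-e
        print("pointer cand",a,Q.mean(0)-DIAL,val(e))
    print(tag,out,DIAL); return out
E
python3 - <<'E'
from h import *
import pickle
o=dialview("before",cv2.imread("pics/w_dial_raw.png"),pickle.load(open("pics/w_dial.pkl","rb")))
m=o["mark"]
if 1.25<m<1.5:
    turn(.31,m); o=dialview("after")
    im,p=shot("wrist"); cv2.imwrite("pics/dial2.png",cv2.resize(im[91:211,183:343],None,fx=4,fy=4))
    print(env.read_state()["time_s"])
E
```

```text
pointer cand 56 [-57.85540272  -0.7664052 ] 0.7994057468489182
before {'center': array([659.51959229,  98.39705658]), 'mark': np.float64(1.326807968406381), 'red': np.float64(-0.002814559339831657)} [660.17300048  97.11951117]
grip 13.991022365727597 [ 2.84161868  3.00653519 -2.11927841]
force [ 4.89821805  2.92367517 -1.93978514] [ 0.58855171 -0.71940801 -0.0356526 ]
pointer cand 67 [-57.61293686  -0.14621051] 0.8119711473719811
after {'center': array([659.55767822,  98.40664673]), 'mark': np.float64(1.3306919618456736), 'red': np.float64(-0.002180258798796686)} [660.17300048  97.11951117]
14.75
```

View pics/dial2.png

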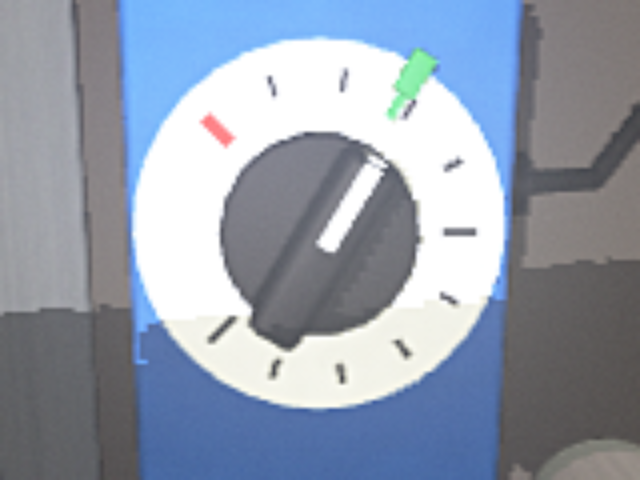

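The dial pointer goes from (325,248) to (375,162) and is lined up with the green tip at (395,112). Now I'll move the first housing.

```bash
cat >> h.py <<'E'
def top_h(z=83,tag=None):
    im,p=shot("top")
    if tag: cv2.imwrite(f"pics/{tag}.png",im)
    h=housings(im,p,z,amin=4)
    if len(h): h[:,:2]+=[-1,.8]
    return h
def wrap(a): return (a+np.pi)%(2*np.pi)-np.pi
def pick_place(h,zh,dst,zd,goal,delta=None):
    """h: x,y,label angle; zh,zd: support heights; goal: label angle wanted at dst (None = any)"""
    q1,q2=np.arctan2(h[1],h[0]),np.arctan2(dst[1],dst[0]); best=None
    for k in np.arange(-24,25)*.13:
        for g in ([goal] if goal is not None else [None]):
            a=h[2]+k; b=(g+k) if g is not None else q2
            s=wrap(q1-a); e=wrap(q2-b); dd=abs((k+np.pi/2)%np.pi-np.pi/2)
            if abs(s)<2.3 and abs(e)<2.3 and (best is None or dd+.02*abs(s)<best[0]): best=(dd+.02*abs(s),a,b)
    if delta is not None: best=(0,*delta)
    _,a,b=best; print("tool angles",a,b)
    set_gripper(80); env.reach([h[0],h[1],260],down(a)); env.move_l([h[0],h[1],zh+121],rate=150)
    set_gripper(50); s=env.read_state(); print("grip",s["width"],s["grip_force"])
    env.move_l([h[0],h[1],260],rate=200); env.reach([*dst,260],down(b)); 
    env.move_l([*dst,zd+135],rate=150); hit=env.move_l([*dst,zd+121.7],rate=40,f_stop=12)
    print("hit",hit,env.read_state()["width"],env.read_state()["tool_pos"]); set_gripper(80); env.move_l([*dst,260],rate=200)
E
python3 - <<'E'
from h import *
np.set_printoptions(suppress=True,precision=2)
env.reach([560,0,330],down(YAW)); h=top_h(); print(h)
i=np.argmin(np.hypot(h[:,0]-429,h[:,1]-284)); pick_place(h[i],3,rd(0,-126),4,YAW)
print(top_h(),env.read_state()["time_s"])
env.reach([*rd(0,60),330],down(YAW)); env.hold(.2); im,p=shot("wrist"); print(housings(im,p,84),rd(0,-126)); cv2.imwrite("pics/c1.png",cv2.resize(im,None,fx=1.5,fy=1.5))
E
```

```text
[[542.52 382.59  -2.22  19.59  30.    22.  ]
 [531.98 272.66  -2.37  19.37  28.    23.  ]
 [432.51 377.72  -0.38  20.13  28.    22.  ]
 [428.1  284.65   0.67  19.42  23.    23.  ]]
tool angles 0.6660086960344173 0.0645
grip 59.95783971056275 30.001372396945953
hit True 59.309819740068356 [ 506.72 -124.29  125.46]
[[542.92 382.58  -2.23  19.83  30.    23.  ]
 [532.01 273.02  -2.34  20.25  25.    24.  ]
 [432.22 377.45  -0.36  20.69  27.    23.  ]] 23.7583
[] [ 506.62 -124.24]
```

View pics/c1.png

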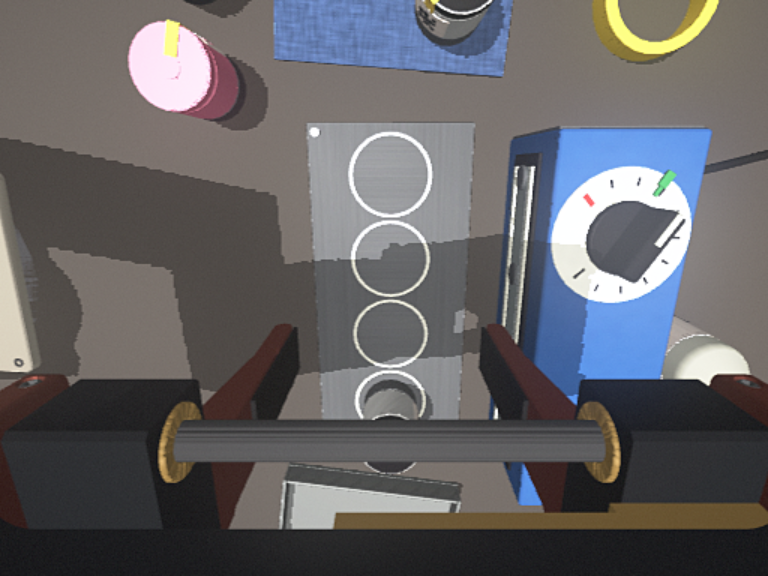

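Housing D stands in the fourth ring at (390,400). Now the other three.

```bash
python3 - <<'E'
from h import *
np.set_printoptions(suppress=True,precision=2)
for e,y in (((532,273),-42),((432,377.5),42),((542.7,382.6),126)):
    h=top_h(); i=np.argmin(np.hypot(h[:,0]-e[0],h[:,1]-e[1])); print(h[i])
    if np.hypot(h[i,0]-e[0],h[i,1]-e[1])>15: print("MOVED",h); break
    pick_place(h[i],3,rd(0,y),4,YAW); print(env.read_state()["time_s"])
env.reach([480,330,330],down(.5)); env.hold(.3)
print(top_h(84,"t2")); print([rd(0,y) for y in (126,42,-42,-126)])
im=cv2.imread("pics/t2.png"); cv2.imwrite("pics/t2c.png",cv2.resize(im[110:260,180:400],None,fx=3.6,fy=3.6,interpolation=cv2.INTER_CUBIC)); print(env.read_state()["time_s"])
E
```

```text
[532.01 273.02  -2.34  19.65  28.    24.  ]
tool angles -1.821078143611707 0.5845
grip 59.80496192736628 30.00094324350357
hit True 59.9905410289656 [501.41 -40.44 125.57]
34.5833
[432.22 377.45  -0.36  20.69  27.    23.  ]
tool angles -0.3600435289908625 0.0645
grip 59.77645601277534 30.001015663146973
hit True 59.66794532718744 [495.92  43.4  125.49]
42.7583
[542.52 382.59  -2.22  19.59  30.    22.  ]
tool angles 0.25414293747008054 2.5345000000000004
grip 59.78751498935282 30.0003182888031
hit True 59.65199452144873 [490.52 127.3  125.6 ]
51.6333
[[490.41 128.32   0.01  19.47  23.    14.  ]]
[array([490.38, 127.24]), array([495.79,  43.41]), array([501.21, -40.41]), array([ 506.62, -124.24])]
54.0333
```

View pics/t2c.png

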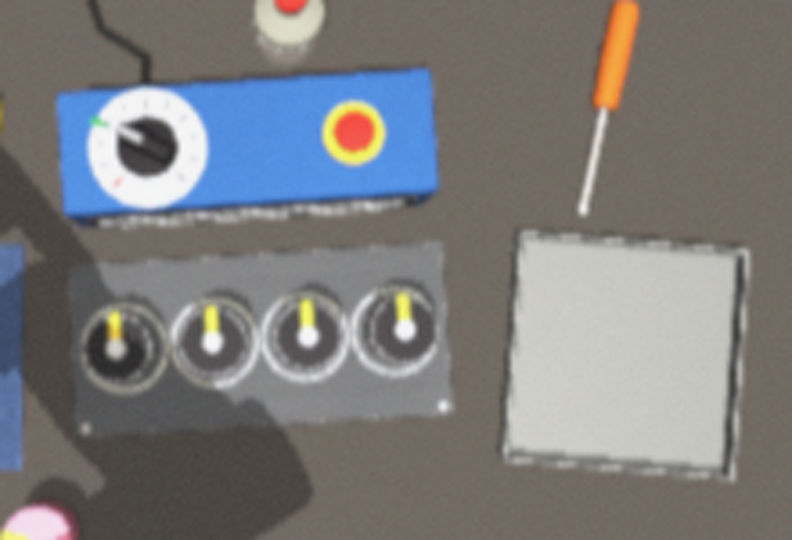

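All four stand in the rings, with yellow lines pointing up towards the window at (114,325), (211,318), (306,312) and (402,305). I'll check the numbers on this saved picture, then press.

```bash
cat >> h.py <<'E'
def inrings(im,p,z=84):
    H,S,V=cv2.split(cv2.cvtColor(im,cv2.COLOR_BGR2HSV)); yel=(H>20)&(H<36)&(S>100)&(V>70); ok=True
    yy,xx=np.mgrid[:im.shape[0],:im.shape[1]]
    for y in (126,42,-42,-126):
        c=rd(0,y); u=proj(p,[[*c,z]])[0]; box=np.hypot(xx-u[0],yy-u[1])<10
        ym=yel&box; w=np.where(box&(S<70)&(np.hypot(xx-u[0],yy-u[1])<5),np.clip(V.astype(float)-110,0,None),0)
        if ym.sum()<5 or w.sum()==0: print("ring",y,"EMPTY"); ok=False; continue
        hub=cast(p,[(xx*w).sum()/w.sum(),(yy*w).sum()/w.sum()],z)[0]; Y=cast(p,np.argwhere(ym)[:,::-1].mean(0),z)[0]; d=Y-hub
        off=hub-c; da=wrap(np.arctan2(d[1],d[0])-YAW); print("ring",y,"off",off.round(1),"label",da.round(3)); ok&=np.hypot(*off)<11 and abs(da)<.2
    return ok
E
python3 - <<'E'
from h import *
import pickle
p=viewer.camera_params("top"); inrings(cv2.imread("pics/t2.png"),p)
E
```

```text
ring 126 off [ 1.  -0.3] label 0.008
ring 42 off [ 1.2 -0.8] label -0.042
ring -42 off [ 0.5 -0.6] label 0.036
ring -126 off [ 0.5 -1.3] label 0.033
```

```bash
python3 - <<'E'
from h import *
im,p=shot("top")
if inrings(im,p):
    set_gripper(0); env.reach([*BTN,270],down(YAW)); env.move_l([*BTN,222],rate=120)
    hit=env.move_l([*BTN,210.5],rate=25,f_stop=14); print(hit,env.read_state()["tool_pos"],env.read_state()["force"]); env.hold(.4); print(env.read_state()["tool_pos"],env.read_state()["force"])
    env.move_l([*BTN,280],rate=150); env.reach([480,330,330],down(.5)); set_gripper(80)
    im,p=shot("top"); cv2.imwrite("pics/t3.png",im); inrings(im,p); print(env.read_state()["time_s"])
E
```

```text
ring 126 off [ 1.  -0.3] label 0.022
ring 42 off [ 1.3 -0.8] label -0.044
ring -42 off [ 0.6 -0.5] label 0.031
ring -126 off [ 0.5 -1.4] label 0.033
True [672.068329   -77.4623383  216.32798618] [-2.87551583  0.52465551  8.16550205]
[672.04589845 -77.47276618 216.3057119 ] [-2.89783496 -0.37559687  8.63072591]
ring 126 off [ 1.  -0.3] label 0.008
ring 42 off [ 1.3 -0.8] label -0.043
ring -42 off [ 0.6 -0.5] label 0.032
ring -126 off [ 0.5 -1.3] label 0.032
61.8833
```

The force of 8.6 N suggests a full press, but the height doesn't match. I'll press again with a contact profile.

```bash
python3 - <<'E'
from h import *
print(env.tips_ahead)
set_gripper(0); env.reach([*BTN,270],down(YAW)); env.move_l([*BTN,230],rate=120); env.hold(.3); print("free",env.read_state()["force"],env.tips_ahead)
for z in np.arange(226,209.9,-1):
    hit=env.move_l([*BTN,z],rate=10,f_stop=28); s=env.read_state(); print(z,round(s["tool_pos"][2],2),s["force"].round(1))
    if hit or s["force"][2]>25: break
env.hold(.5); s=env.read_state(); print(s["tool_pos"],s["force"])
im,p=shot("top"); cv2.imwrite("pics/t4.png",im)
im,p=shot("wrist"); cv2.imwrite("pics/press.png",cv2.resize(im,None,fx=1.5,fy=1.5))
env.move_l([*BTN,280],rate=150); print(env.read_state()["time_s"])
E
```

```text
80.0
free [-0.18207586 -0.5784659  -0.50568383] 80.0
226.0 225.9 [-0.1  0.7 -0.5]
225.0 224.96 [-0.6  1.1 -0.5]
224.0 223.91 [ 0.3 -0.   0.2]
223.0 222.94 [ 0.4 -0.3  0. ]
222.0 222.13 [-0.8 -0.1  0.6]
221.0 221.11 [0.4 0.4 2.3]
220.0 220.1 [-1.2  0.2  2.4]
219.0 219.07 [-0.6 -0.5  3.7]
218.0 218.08 [-0.   0.8  3.6]
217.0 217.1 [-0.4 -0.1  3.5]
216.0 216.37 [-0.1 -0.4  6.6]
215.0 216.25 [-3.5  0.5 11.3]
214.0 216.11 [-5.   0.3 17.6]
213.0 216.02 [-8.   1.1 24.1]
212.0 215.91 [-9.9  1.2 29.8]
[671.68667103 -77.53760874 215.90004083] [-9.68307853  1.92560535 29.63183629]
70.825
```

View pics/press.png

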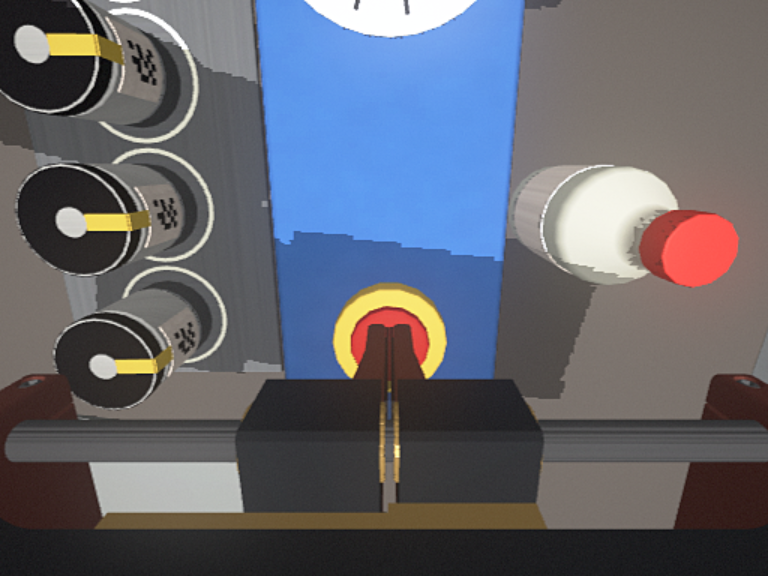

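The press profile shows contact at 222 and the hard stop at 216.3, so the button travelled its full 6 mm. The wrist view shows the labels facing the cabinet. Now I'll unload into the tray.

```bash
cat >> h.py <<'E'
def td(x,y): return TRAY+np.array([x*np.cos(TYAW)-y*np.sin(TYAW),x*np.sin(TYAW)+y*np.cos(TYAW)])
def ring_ok(im,p,y,z=84):
    H,S,V=cv2.split(cv2.cvtColor(im,cv2.COLOR_BGR2HSV)); yy,xx=np.mgrid[:im.shape[0],:im.shape[1]]
    c=rd(17,y); u=proj(p,[[*c,z]])[0]; m=(H>20)&(H<36)&(S>100)&(V>70)&(np.hypot(xx-u[0],yy-u[1])<10)
    if m.sum()<5: return None
    return cast(p,np.argwhere(m)[:,::-1].mean(0),z)[0]-c
E
python3 - <<'E'
from h import *
env.reach([*td(-45,45),300],down(-.6))
for y,(tx,ty) in ((-126,(45,-45)),(-42,(-45,-45)),(42,(45,45)),(126,(-45,45))):
    im,p=shot("top"); cv2.imwrite(f"pics/u{y}.png",im); o=ring_ok(im,p,y); print(y,o)
    if o is None or np.hypot(*o)>8: print("CHECK"); break
    pick_place([*rd(0,y),YAW],4,td(tx,ty),4,None); print(env.read_state()["time_s"])
E
```

```text
-126 [ 3.96562814 -0.45312745]
tool angles 0.0645 -0.6298261252752734
grip 59.97452574596688 30.001088082790375
hit False 59.33733852918656 [ 524.8969494  -382.66067851  125.49464768]
80.2167
-42 [4.4675152  0.32888225]
tool angles 0.0645 -0.7110930100160286
grip 59.77316180143566 30.00134825706482
hit False 59.337237967036636 [ 435.20903145 -374.96782805  125.46611482]
88.1833
42 [ 3.89555174 -1.43888543]
tool angles 0.0645 -0.5028734766030938
grip 59.27832200323286 30.00121235847473
hit False 59.51343460734452 [ 532.54855236 -292.97061509  125.50423362]
96.4083
126 [ 3.15724198 -0.38020242]
tool angles 0.0645 -0.5722432227631502
grip 59.59592157409522 30.00118464231491
hit True 59.69173623583813 [ 442.99159148 -285.35920685  125.49449994]
104.8083
```

Next, turn the dial back to zero and look at the result.

```bash
python3 - <<'E'
from h import *
turn(1.325,0.0); dialview("end"); im1,p=shot("wrist")
env.reach([480,200,380],down(.3)); env.hold(.3)
im,p=shot("top"); h=housings(im,p,84,amin=4)
for r in h: d=r[:2]-TRAY; c,s=np.cos(TYAW),np.sin(TYAW); print(np.round([c*d[0]+s*d[1],-s*d[0]+c*d[1]],1))
a=cv2.resize(im[90:290,230:430],(560,560),interpolation=cv2.INTER_CUBIC); b=cv2.resize(im1[91:211,208:308],(233,280)); b=np.vstack([b,np.zeros((280,233,3),np.uint8)])
cv2.imwrite("pics/fin.png",np.hstack([a,b])); print(env.read_state()["time_s"])
E
```

```text
grip 14.11405661810204 [ 3.12818991 -0.85322137 -0.24464172]
force [ 5.30431279 -3.3194637  -3.92273196] [-0.46760128 -0.97187431 -0.02955202]
pointer cand 68 [-57.64574692  -0.5029618 ] 0.8097816883992492
end {'center': array([659.56097412,  98.41820526]), 'mark': np.float64(1.3326869510030133), 'red': np.float64(-0.006913220373069073)} [660.17300048  97.11951117]
[45.6 43.2]
[ 45.1 -47. ]
[-44.1  43.5]
[-44.4 -46.1]
115.5583
```

View pics/fin.png

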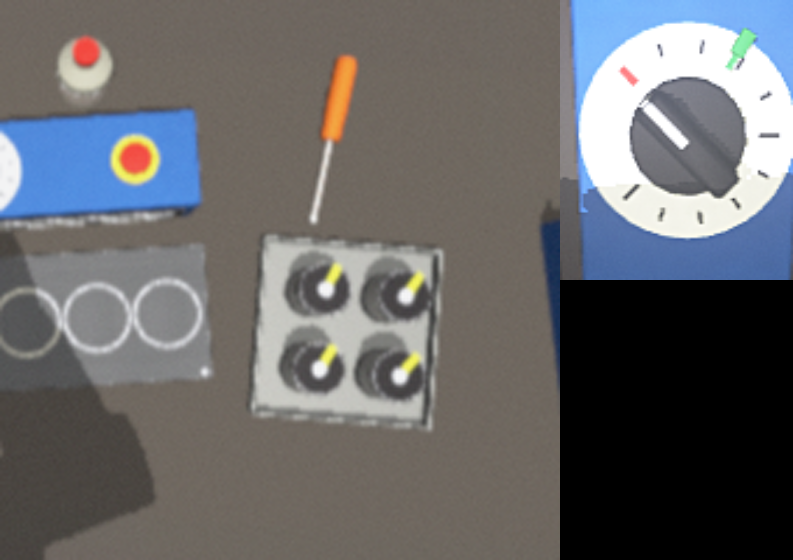

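The four housings stand in the tray at (325,290), (407,297), (320,369) and (400,376), and the dial pointer is near the red tick. I'll measure the pointer more exactly before handing in.

```bash
python3 - <<'E'
from h import *
env.reach([660,60,330],down(YAW)); env.hold(.3); im,p=shot("wrist")
def ptr(im):
    H,S,V=cv2.split(cv2.cvtColor(im,cv2.COLOR_BGR2HSV)); u=proj(p,[[*DIAL,160]])[0]; yy,xx=np.mgrid[:im.shape[0],:im.shape[1]]
    for r in (20,23):
        m=(S<60)&(V>150)&(np.hypot(xx-u[0],yy-u[1])<r)
        for c,a,b in blobs(m,15):
            Q=cast(p,np.argwhere(b)[:,::-1],160); e=np.linalg.svd(Q-Q.mean(0))[2][0]; e*=np.sign((Q.mean(0)-DIAL)@e)
            print(r,a,(Q.mean(0)-DIAL).round(1),"v",round(2.356+YAW-np.arctan2(e[1],e[0]),3))
ptr(cv2.imread("pics/w_dial_raw.png")); print(); ptr(im)
E
```

```text
20 88 [-5.4 10.3] v 0.341
20 33 [ -3.8 -17.5] v -0.534
23 105 [-6.1 11.5] v 0.329
23 48 [19.  -7.2] v 4.347
23 123 [ -6.7 -17.6] v 2.801

20 96 [-8.1  7.3] v -0.021
20 16 [  3.  -18.3] v 2.282
23 114 [-9.2  8.3] v -0.014
23 111 [ -2.4 -18.7] v 2.579
```

The dial is at zero, measured at about -0.02 rad. I'll clear the arm and hand in.

```bash
python3 - <<'E'
from h import *
env.reach([480,200,380],down(.3)); env.hold(.5)
im,p=shot("top"); print(len(housings(im,p,84,amin=4)),env.read_state()["time_s"]); print(workorder.sign_off())
E
```

```text
4 118.3083
the job is handed in; nothing more can be done
None
```

The job is handed in at 118 s of the 210 s limit, though the sign-off returned no verdict: all four housings were square in their rings with the dial on the green mark when the button went fully down. They now stand upright in the tray, the dial is back at zero, and I left the screwdriver, tape roll and bottle alone.

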